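# Hold the hidden bolt head while the nut is run on

## Robot

A 6-joint arm with a two-finger parallel gripper is mounted at the origin on the work surface. World frame = base frame: x ahead of the robot, y to its left, z up, the work surface at z = 0. Lengths are in mm, angles in rad, forces in N, time in s.
With the tool pointing down it reaches from about 275 to 825 mm from the base axis. Payload 5.2 kg.
Tool frame: the origin (TCP) lies at the very end of the fingers, on their centre line; the grasp point (between the pads) lies 19 mm behind it; z points along the fingers, y is the direction in which the jaws open and shut (so a half turn about z gives the same grasp; the last joint's range is limited). The gripper opens to 93 mm and grips with 3 to 60 N. Pads are 15 mm wide; open, the fingers measure 128 mm over their backs; the gripper's body (75 mm by 188 mm) begins 65 mm behind the grasp point.
Start: joints at [-1.403, 0.259, 1.535, -0, 1.348, -0.203], TCP at [199.319, -512.618, 218.653] pointing down, gripper open.
Joint ranges: [-3.14, 3.14], [-0.91, 2.08], [0.19, 2.58], [-1.22, 4.36], [0.22, 2.71], [-3.12, 3.12]. Speed limits (rad/s): [2.57, 2.57, 3.14, 3.14, 3.14, 3.14].

## Interface

Orientations are given as [roll, pitch, yaw] about the fixed x, y, z axes, in that order (R = Rz(yaw) Ry(pitch) Rx(roll)).
In Python, from bench import robot gives the robot as it stands. The module is installed in compiled form; this text tells all that it offers. Calls block until the motion is done:
- robot.move_ptp(position, orientation): joint-space move of the TCP to a pose.
- robot.move_linear(position, ori=None, speed=150, f_stop=None): straight line of the TCP; ori=None keeps the orientation; speed is the mean speed in mm/s. With f_stop (N) it stops when the force on the tool has changed by that much, and returns True; else False.
- robot.move_j(angles): joint-space move.
- robot.move_gripper(opening): opening from 0.0 (shut) to 1.0 (fully open); the grip force is fixed at half the most; returns when the fingers have stopped.
- robot.sleep(seconds).
- robot.inverse_kinematics(position, orientation): joint angles nearest the present ones, or None.
- robot.get_image(name): name is "scene" or "top" or "wrist"; returns a dict with "img" (480x640x3 uint8, blue, green, red), "fovy" (degrees; the focal length in pixels is half the picture's height over the tangent of half this angle, whatever the lens; pixels are square), "cx", "cy" (the principal point, pixels), "eye" and "orientation" of the camera in the world. Camera axes: x right, y down, z forward; pixel columns grow to the right and rows downward; lengths in mm; the calibration is good to about 2 mm. A picture is of the moment at which its call begins. There is no depth.
A pose or a line that the arm cannot do raises robot.MotionError and nothing moves.
- robot.hand_in(): hands the job in, once; it reports no verdict.
Readings, each from a call of its own:
- robot.current_t(): time.
- robot.current_qpos(): joint angles.
- robot.current_joint_vel(): joint speeds.
- robot.current_joint_efforts(): joint torques, N m.
- robot.current_tcp_pos(): TCP position.
- robot.current_eef_rot(): TCP orientation.
- robot.current_contact_force(): force on the tool from outside, world axes, zero at the start.
- robot.current_ft_torque(): the same for the moment, N m.
- robot.current_gripper_width(): opening from 0.0 (shut) to 1.0 (fully open).
Only numpy, scipy, OpenCV 4.12 (cv2) and the standard library are available. Lean on these libraries where they do the work, as an engineer would, in place of code of your own. Each camera call takes 0.05 s, during which the arm holds its last target.

## Task

The slow nut driver is dragging the bolt round with the nut. Lift the yellow cover off the gap behind the bracket, lay it flat in the middle of the blue mat and let go of it, then reach down into the gap, grip the hidden brass bolt head and hold it still, so that only the nut goes on turning, for at least four seconds; finish while still gripping it. Leave the other things on the bench where they are.

Things in the scene. Friction and masses are not known exactly. Their poses are not given: they have to be found in the camera images.
- stand: Fixed stand of the nut driver. Origin: on the bench, under the middle of the gap. z up; x runs along the bolt's axis, from the driver towards the gap. Blue base: x -235 to +35 mm, y +-80 mm, 12 mm thick. Green motor, 52 mm thick, along x from -205 to -75 mm, axis 65 mm up; then a 34 mm socket over the nut, up to the bracket. All of it is at most 95 mm high.
- gap (a point): Middle of the gap's mouth, 95 mm above the bench, axes as the stand's. The gap is 48 mm wide along x, between the aluminium bracket plate (-x side, 8 mm thick) and a dark steel backing wall (+x side, 8 mm). Both are 150 mm long along y, centred, tops at 95 mm. The gap is open above (once the cover is off) and at both y ends; its floor is 12 mm above the bench.
- bolt_head (a point): Centre of the brass hexagon bolt head in the gap, 65 mm above the bench, 11 mm from the gap's middle towards the bracket. 24 mm across flats, 27.7 across corners, 20 mm long along the stand's x, starting 4 mm off the bracket; red marks. Turns with the bolt about x. Grip it from above on its two y sides, pads 3 to 6 mm to +x of this point to clear the bracket; any hexagon angle will do.
- bolt (a joint): Turning of the bolt about the stand's x, rad, growing. Untouched, it creeps round at about 0.25 rad/s all the time, dragged by a torque of about 0.16 N m; a firm grip of 40 N or more stops it.
- cover: Loose yellow metal cover, 0.1 to 0.2 kg, over the gap at the start. Origin: centre of its underside; axes along the stand's at the start. Plate 64 (x) x 150 (y) x 4 mm, 5 to 9 mm above the origin; below it a rib 36 x 120 x 5 mm that drops into the gap. Origin 90 mm above the bench at the start; on the mat it rests on the rib, origin 3 mm above the bench.
- cover_grip (a point): Middle of the cover's black upright handle, 26 mm above the cover's origin. The handle is 40 mm along x, 14 mm thick along y, from 9 to 39 mm above the cover's origin; grip it from above across its y faces.
- mat: Fixed blue mat, 170 x 170 x 3 mm, flat on the bench left or right of the stand. Origin: centre of its underside. The cover goes on it, any way round.
- tray: Bystander: red open tray of bolts, 130 x 130 x 35 mm, on the other side of the stand from the mat. Origin: centre of its underside. Not to be moved.
- wrench_grip (a point): Bystander: steel wrench, 170 mm long, lying beyond the stand roughly along y; a point on its handle. Not to be moved.
- oil: Bystander: white oil bottle with red cap, 44 mm in diameter, 110 mm high, standing beyond. Origin: centre of its underside. Not to be moved.
Things that resemble listed ones, but are neither listed nor needed, are in the scene too. What is shaped like the cover but pink or purple is not meant.

How it is judged:
By the outcome, as a careful person would: the job done as asked, in the order asked, and still so for the second after the job is handed in, while the arm keeps its last pose, push and grip.
It also fails if it takes over 61 s, if anything falls off the work surface, if the arm or the gripper's body presses on something with over 40 N, if the wrist force passes 120 N, or if a joint passes its speed limit or range.

## Working session

There is one attempt and no reset: what is moved stays moved. The work goes in short steps, each a Python script; the robot and the scene stay as the last script left them, time stands still between calls to the robot, and variables do not carry over. Pictures are saved under pics/ and viewed, and the job is handed in when it is done.

```bash
mkdir -p pics; ls
python3 - <<'E'
from bench import robot
import cv2
print(robot.current_t(), robot.current_tcp_pos(), robot.current_eef_rot())
for n in ("scene","top","wrist"):
    d=robot.get_image(n); cv2.imwrite(f"pics/{n}0.png",d["img"])
    print(n,{k:v for k,v in d.items() if k!="img"})
E
```

```text
pics
0.0 [ 199.20628777 -512.09756154  217.8327915 ] [-3.13986242e+00 -3.43375702e-04  3.70723616e-01]
scene {'fovy': 52.86941457407809, 'cx': 318.89629690637076, 'cy': 240.03032282810312, 'eye': array([1148.33145943, -130.43971841,  905.85778015]), 'orientation': array([-2.49520839,  0.01483191,  1.31747441])}
top {'fovy': 53.556903118066444, 'cx': 323.76684450401, 'cy': 238.509535554717, 'eye': array([ 368.57186646,   -4.47060209, 1040.58294249]), 'orientation': array([-2.92402910e+00, -1.02236941e-03, -1.47914962e+00])}
wrist {'fovy': 64.1215572827247, 'cx': 322.02986782914326, 'cy': 235.632261891357, 'eye': array([ 274.35659865, -482.74163061,  383.27456643]), 'orientation': array([ 2.84619752e+00,  1.31053879e-03, -1.20035264e+00])}
```

View pics/top0.png

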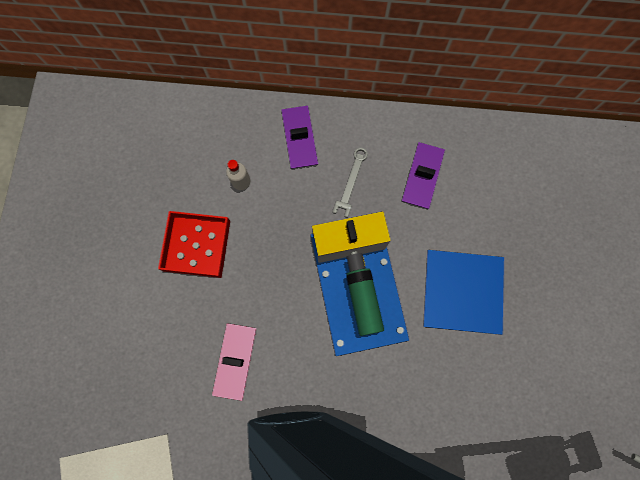

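View pics/scene0.png

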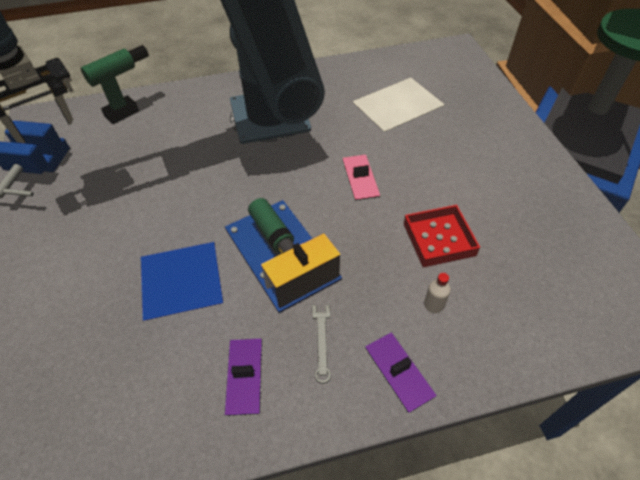

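The top view shows the yellow cover at about (351,236) with a black handle at (351,231), the mat at about (465,292), the tray at (195,244), the oil at (238,176) and the wrench from (342,210) to (360,155). Purple and pink decoys lie around them. I'll segment and back-project these.

```bash
cat > h.py <<'E'
import numpy as np, cv2
from scipy.spatial.transform import Rotation as Ro
def ray(d,uv,z):
    f=240/np.tan(np.radians(d["fovy"])/2)
    uv=np.atleast_2d(uv).astype(float)
    c=np.c_[(uv[:,0]-d["cx"])/f,(uv[:,1]-d["cy"])/f,np.ones(len(uv))]
    w=Ro.from_euler("xyz",d["orientation"]).apply(c)
    e=np.array(d["eye"]); return e+w*((z-e[2])/w[:,2])[:,None]
def proj(d,P):
    f=240/np.tan(np.radians(d["fovy"])/2)
    c=Ro.from_euler("xyz",d["orientation"]).inv().apply(np.atleast_2d(P)-np.array(d["eye"]))
    return np.c_[d["cx"]+f*c[:,0]/c[:,2],d["cy"]+f*c[:,1]/c[:,2]]
def blobs(img,lo,hi,amin=200):
    m=cv2.inRange(cv2.cvtColor(img,cv2.COLOR_BGR2HSV),lo,hi)
    cs,_=cv2.findContours(m,cv2.RETR_EXTERNAL,cv2.CHAIN_APPROX_NONE)
    return [c for c in cs if cv2.contourArea(c)>amin]
E
python3 - <<'E'
from bench import robot
from h import *
for n in("top","scene"):
    d=robot.get_image(n)
    for c in blobs(d["img"],(20,100,60),(33,255,255)):
        p=ray(d,c[:,0,:],99)[:,:2].astype(np.float32); print(n,"yellow",cv2.minAreaRect(p), cv2.boundingRect(c))
    for c in blobs(d["img"],(100,150,60),(125,255,255),1500):
        p=ray(d,c[:,0,:],3)[:,:2].astype(np.float32); print(n,"blue",cv2.minAreaRect(p), cv2.boundingRect(c))
E
```

```text
top yellow ((592.3751220703125, -39.92012023925781), (64.71827697753906, 150.24493408203125), 16.92470932006836) (312, 211, 79, 45)
top blue ((508.44580078125, -299.8704833984375), (168.2988739013672, 169.31866455078125), 89.60562896728516) (424, 250, 80, 85)
top blue ((498.3600769042969, -69.07643127441406), (270.1012878417969, 160.1564483642578), 16.99309730529785) (311, 234, 98, 122)
scene yellow ((587.9091796875, -39.31256103515625), (79.92332458496094, 152.2665252685547), 16.61847496032715) (262, 234, 78, 54)
scene blue ((508.80230712890625, -297.342041015625), (166.35427856445312, 165.80958557128906), 89.65383911132812) (141, 243, 81, 77)
```

Cover, base and mat sizes match the given ones: 64.7x150.2, 270x160 and 168x169 mm. The base centre also agrees with the cover pose to within 2 mm. Next I'll move above the cover and check with the wrist camera.

Run:
```python
from bench import robot
from h import *
yaw=np.radians(16.95)
print(robot.inverse_kinematics([592.8,-39.8,220],[np.pi,0,yaw]))
robot.move_ptp([592.8,-39.8,220],[np.pi,0,yaw])
print(robot.current_t(),robot.current_tcp_pos(),robot.current_gripper_width())
d=robot.get_image("wrist"); im=d["img"]
for c in blobs(im,(20,100,60),(33,255,255)):
    p=ray(d,c[:,0,:],99)[:,:2].astype(np.float32); print(cv2.minAreaRect(p),cv2.boundingRect(c))
for c in blobs(im,(0,0,0),(180,255,40)):
    p=ray(d,c[:,0,:],129)[:,:2].astype(np.float32); print("blk",cv2.minAreaRect(p),cv2.boundingRect(c))
cv2.imwrite("pics/w1.png",im)
```

```text
[-2.54626379e-01  3.37028210e-01  1.42285108e+00 -4.44089210e-16
  1.38171337e+00  1.02033664e+00]
2.45 [592.73338659 -40.81689616 219.98406755] 0.9991092233220542
((362.435302734375, -104.5866928100586), (28.241477966308594, 54.9207649230957), 16.823335647583008) (288, 456, 58, 24)
((431.7649230957031, -315.3358154296875), (38.975643157958984, 180.61305236816406), 16.82332992553711) (454, 447, 186, 33)
((388.0301208496094, 111.94363403320312), (33.066566467285156, 87.77877807617188), 88.50458526611328) (71, 352, 46, 77)
((591.23193359375, -39.20039367675781), (63.747352600097656, 148.85853576660156), 16.853038787841797) (221, 188, 198, 80)
blk ((480.8955078125, -285.2743835449219), (19.26832389831543, 43.5731315612793), 68.6264419555664) (538, 421, 42, 35)
blk ((390.1952209472656, 126.34022521972656), (145.12100219726562, 121.23696899414062), 16.823326110839844) (0, 331, 140, 149)
blk ((533.9032592773438, -69.41897583007812), (17.190353393554688, 27.024173736572266), 41.7957649230957) (322, 305, 27, 30)
blk ((527.0409545898438, -47.524784088134766), (27.621864318847656, 17.993703842163086), 83.59566497802734) (293, 305, 29, 30)
blk ((563.4141845703125, -132.36251831054688), (42.31908416748047, 14.184587478637695), 44.48527908325195) (420, 284, 23, 52)
blk ((496.8096008300781, 22.747905731201172), (19.153474807739258, 82.81280517578125), 74.07730865478516) (174, 284, 51, 87)
blk ((594.30322265625, -38.53981018066406), (43.146820068359375, 12.854548454284668), 16.85162925720215) (311, 206, 19, 60)
blk ((736.94775390625, -145.43121337890625), (35.3852424621582, 15.599234580993652), 77.47460174560547) (522, 53, 55, 39)
```

View pics/w1.png

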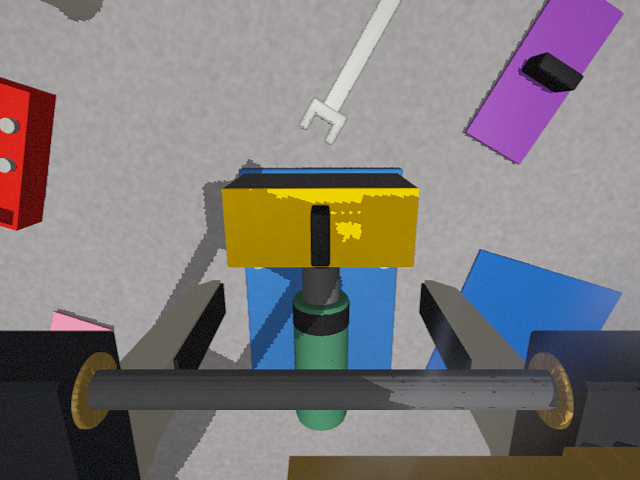

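The wrist picture shows the yellow cover around (320,228), with its handle at (320,235) midway between the fingers. Its pose agrees with the top view to within about 1.5 mm. Now I'll grip it.

Run:
```python
from bench import robot
from h import *
o=[np.pi,0,0.2946]
robot.move_linear([592,-39.5,150],o,speed=150)
print(robot.move_linear([592,-39.5,102.5],speed=90,f_stop=12),robot.current_tcp_pos())
robot.move_gripper(0.0)
print(robot.current_t(),robot.current_gripper_width()*93,robot.current_contact_force())
print(robot.move_linear([592,-39.5,135],speed=60,f_stop=25))
robot.move_linear([592,-39.5,200],speed=150)
print(robot.current_t(),robot.current_gripper_width()*93,robot.current_contact_force(),robot.current_tcp_pos())
d=robot.get_image("wrist");cv2.imwrite("pics/w2.png",d["img"])
d=robot.get_image("top");cv2.imwrite("pics/t2.png",d["img"])
```

```text
False [592.3970476  -39.57997256 102.95250638]
4.9917 13.675170099403912 [ 0.13806856  0.61655228 -0.26540205]
False
6.2667 14.04629990028542 [ 0.32871069  0.06224762 -2.1015383 ] [591.54342213 -39.39170439 199.17803737]
```

View pics/w2.png

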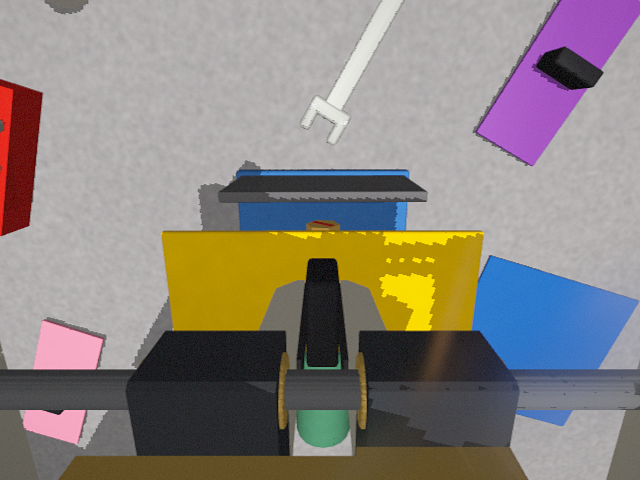

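The wrist picture shows the yellow cover level in the fingers, and the brass head with a red mark visible below it at (322,225). Now I'll take the cover to the mat.

Run:
```python
from bench import robot
from h import *
o=[np.pi,0,-0.006]
m=[508.5,-299]
robot.move_linear([*m,160],o,speed=200)
robot.move_linear([*m,35],speed=150)
print(robot.move_linear([*m,13],speed=25,f_stop=5),robot.current_tcp_pos(),robot.current_contact_force())
robot.move_gripper(1.0); 
print(robot.current_t(),robot.current_gripper_width()*93,robot.current_contact_force())
robot.move_linear([*m,60],speed=100)
robot.move_linear([*m,200],speed=250)
# above the gap
robot.move_ptp([592,-39.5,215],[np.pi,0,0.2946])
print(robot.current_t(),robot.current_tcp_pos())
d=robot.get_image("wrist");cv2.imwrite("pics/w3.png",d["img"])
np.save("w3.npy",d,allow_pickle=True)
d=robot.get_image("top");cv2.imwrite("pics/t3.png",d["img"])
for lo,hi in (((20,100,60),(33,255,255)),((100,150,60),(125,255,255))):
  for c in blobs(d["img"],lo,hi,800):
    z=12 if lo[0]==20 else 3
    p=ray(d,c[:,0,:],z)[:,:2].astype(np.float32); print(cv2.minAreaRect(p),cv2.boundingRect(c))
```

```text
True [ 508.26476768 -298.80800158   15.40397755] [0.11328872 0.19333167 4.27652084]
10.9167 93.0327495004443 [-0.08496658 -0.40453401  0.16608001]
13.2833 [591.68419778 -40.49872246 214.19405816]
((508.8686828613281, -298.6302185058594), (149.51438903808594, 63.945865631103516), 89.68732452392578) (430, 273, 70, 36)
((428.7876892089844, -158.29037475585938), (70.5621109008789, 148.97486877441406), 72.40034484863281) (369, 284, 40, 65)
((508.44580078125, -299.8704833984375), (168.2988739013672, 169.31866455078125), 89.60562896728516) (424, 250, 80, 85)
```

View pics/w3.png

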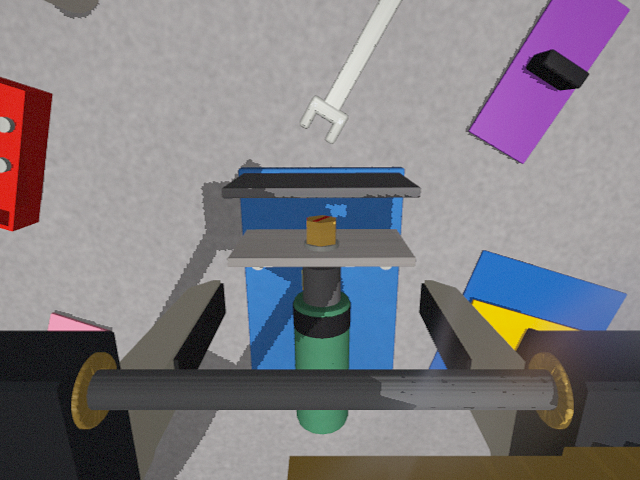

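View pics/t3.png

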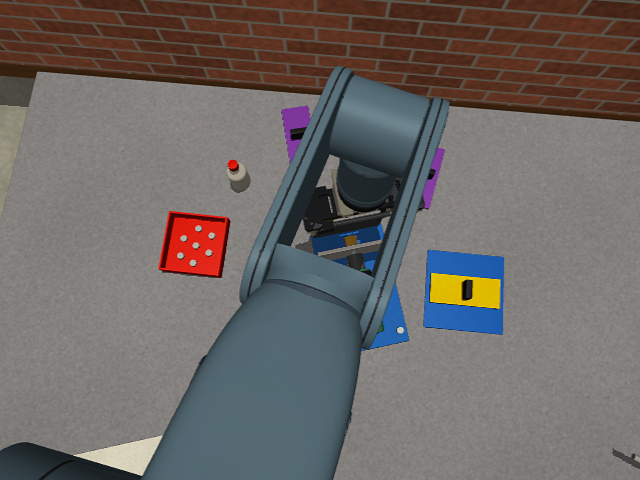

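The cover lies centred on the mat: its centre is (508.9,-298.6) against the mat's (508.4,-299.9). The brass head shows at about (321,230). I'll overlay the stand model on this wrist picture to refine the gap position.

Run:
```python
from h import *
d=np.load("w3.npy",allow_pickle=True).item(); im=d["img"].copy()
yaw=0.2946
R=lambda a:np.array([[np.cos(a),-np.sin(a),0],[np.sin(a),np.cos(a),0],[0,0,1]])
o=np.array([592,-39.5,0])
def W(P): return (R(yaw)@np.atleast_2d(P).T).T+o
def poly(P,c):
    cv2.polylines(im,[np.round(proj(d,W(P))*8).astype(int)],True,c,1,cv2.LINE_AA,3)
for x0,x1 in((-32,-24),(24,32)):
    poly([[x0,-75,95],[x1,-75,95],[x1,75,95],[x0,75,95]],(0,0,255))
poly([[-24,-75,12],[-24,-75,95],[-24,75,95],[-24,75,12]],(0,255,0))
t=np.arange(0,2*np.pi,.1)
for x in(-20,0): poly(np.c_[0*t+x,12*np.cos(t),65+12*np.sin(t)],(255,0,255))
cr=cv2.resize(im[150:290,200:440],None,fx=3.3,fy=3.3,interpolation=cv2.INTER_NEAREST)
cv2.imwrite("pics/o3.png",cr)
cr=cv2.resize(d["img"][150:290,200:440],None,fx=3.3,fy=3.3,interpolation=cv2.INTER_NEAREST)
cv2.imwrite("pics/o3r.png",cr)
for c in blobs(d["img"],(10,100,60),(28,255,255),200):
    print(cv2.boundingRect(c), cv2.minAreaRect(c))
```

```text
(288, 456, 105, 24) ((340.0, 467.5), (23.0, 104.0), 90.0)
(405, 447, 235, 33) ((522.0, 463.0), (32.0, 234.0), 90.0)
(528, 353, 46, 77) ((552.1847534179688, 390.4380798339844), (79.09994506835938, 38.15007019042969), 78.17850494384766)
(71, 352, 46, 77) ((92.00001525878906, 390.00006103515625), (38.91931915283203, 79.52264404296875), 10.784297943115234)
(471, 300, 107, 51) ((519.4935913085938, 331.8216247558594), (109.31123352050781, 37.41525650024414), 16.389541625976562)
(307, 215, 29, 32) ((321.0, 230.5), (28.0, 31.0), 0.0)
```

View pics/o3.png

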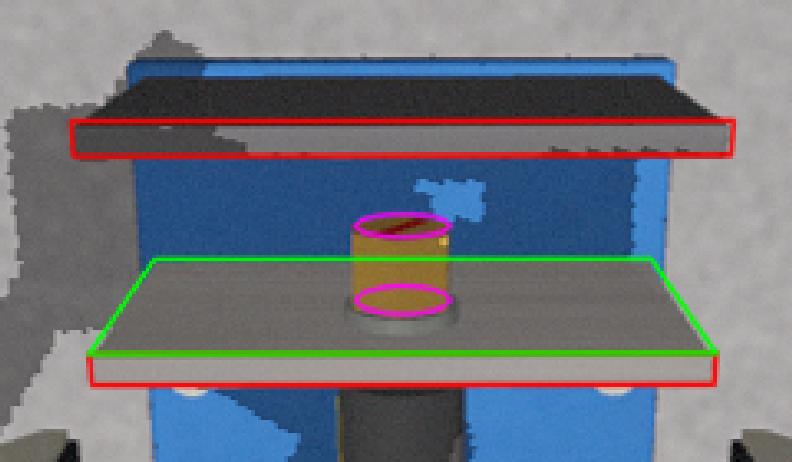

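View pics/o3r.png

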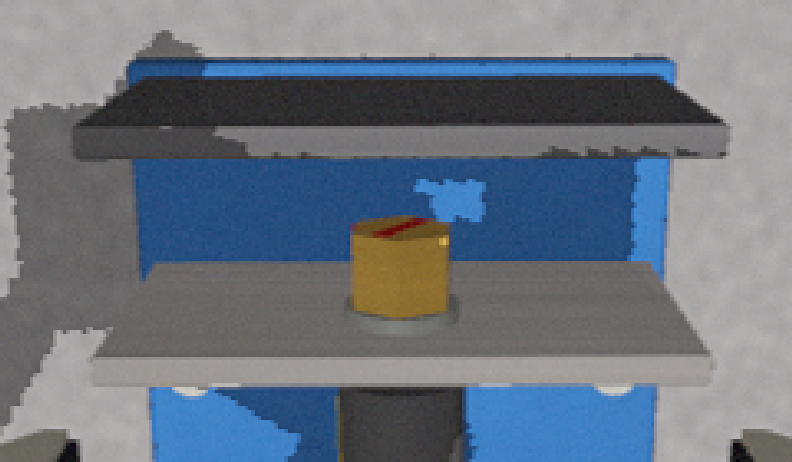

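The overlay fits to about 1 mm: the wall and bracket tops, the bracket face, and the head's outline all line up. Next I'll descend and grip.

```bash
python3 - <<'E'
from bench import robot
from h import *
yaw=0.2946; c,s=np.cos(yaw),np.sin(yaw)
g=lambda x,y:[592+c*x-s*y,-39.5+s*x+c*y]
p=g(-6.8,0.2)
o=[np.pi,0,yaw]
robot.move_linear([*p,150],o,speed=150)
print(robot.move_linear([*p,46],speed=70,f_stop=10),robot.current_tcp_pos(),robot.current_contact_force())
robot.move_gripper(0.0)
for i in range(6):
    print(round(robot.current_t(),2),robot.current_gripper_width()*93,robot.current_contact_force().round(2),robot.current_ft_torque().round(3),np.round(robot.current_tcp_pos(),1))
    robot.sleep(0.3)
    d=robot.get_image("wrist");cv2.imwrite(f"pics/g{i}.png",cv2.resize(d["img"][130:290,200:440],None,fx=3.3,fy=3.3))
E
cd pics; python3 -c "
import cv2,numpy as np
a=[cv2.resize(cv2.imread(f'g{i}.png'),(395,264)) for i in (0,2,4,5)]
cv2.imwrite('gm.png',np.vstack([np.hstack(a[:2]),np.hstack(a[2:])]))"
```

```text
False [585.80969425 -41.37930329  46.50834947] [-0.49150117 -0.0661624   0.56281242]
16.67 25.830167483270397 [ 0.24 -2.6  -0.69] [-0.069  0.004 -0.02 ] [585.5 -41.5  46. ]
17.02 25.60998654755813 [ 0.09 -1.85 -1.02] [-0.202 -0.093 -0.006] [585.5 -41.5  46. ]
17.37 25.619719449579474 [ 1.3  -2.43 -2.29] [-0.363 -0.048  0.018] [585.5 -41.5  46. ]
17.72 25.866323345280925 [ 0.93 -3.81 -2.91] [-0.548 -0.068 -0.043] [585.5 -41.5  46. ]
18.07 26.222117221085725 [ 0.18 -4.7  -2.22] [-0.576 -0.1    0.008] [585.5 -41.4  46. ]
18.42 25.59006325061062 [ 0.81 -4.06 -2.2 ] [-0.666 -0.138 -0.054] [585.5 -41.4  46. ]
```

View pics/gm.png

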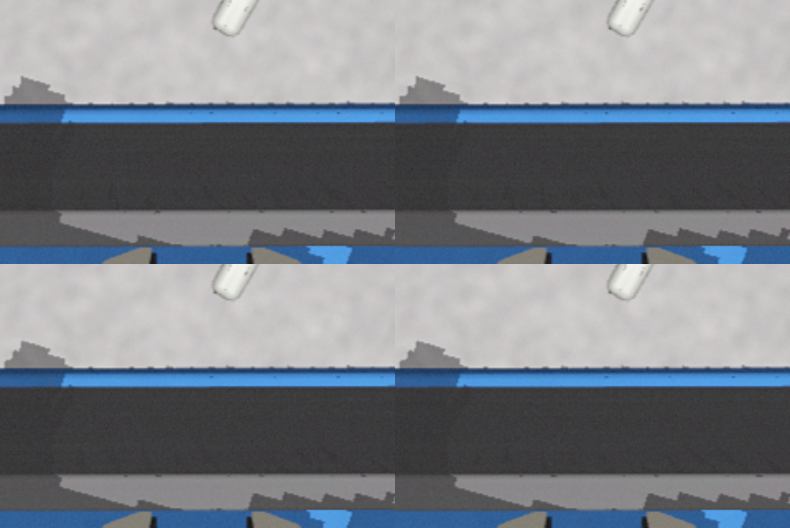

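I cropped the wrong region, so these show only the wall and fingertips. I'll look at the head itself over a longer interval.

Run:
```python
from bench import robot
from h import *
a=[]
for i in range(4):
    d=robot.get_image("wrist");a.append(cv2.resize(d["img"][235:335,250:400],(396,264)))
    print(round(robot.current_t(),2),robot.current_gripper_width()*93,robot.current_contact_force().round(2),robot.current_ft_torque().round(3),np.round(robot.current_tcp_pos(),1))
    robot.sleep(0.7)
cv2.imwrite('pics/gn.png',np.vstack([np.hstack(a[:2]),np.hstack(a[2:])]))
```

```text
18.82 26.157088760421054 [ 0.74 -3.66 -2.65] [-0.683 -0.116  0.012] [585.5 -41.4  46. ]
19.57 25.722991800304094 [ 0.98 -4.63 -2.26] [-0.62  -0.095 -0.007] [585.5 -41.5  46. ]
20.32 25.745455275968876 [ 0.26 -4.51 -2.15] [-0.649 -0.084  0.007] [585.5 -41.4  46. ]
21.07 25.64517557725353 [ 0.37 -4.95 -1.98] [-0.696 -0.172 -0.001] [585.5 -41.4  46. ]
```

View pics/gn.png

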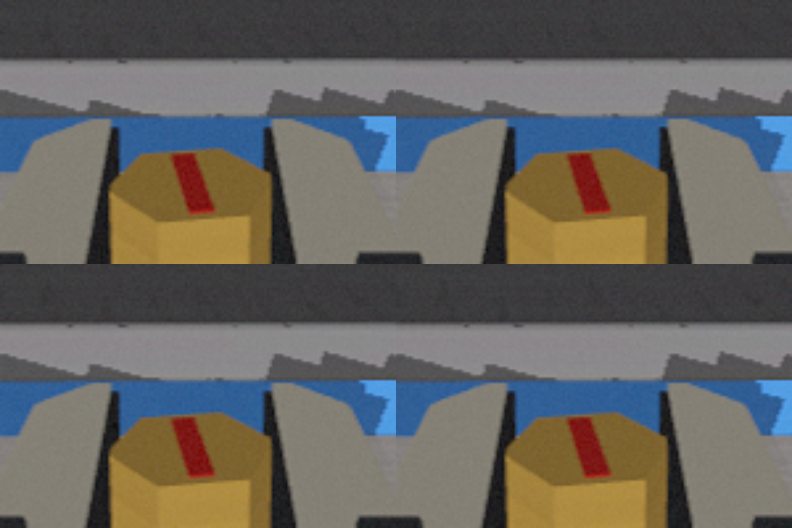

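The red mark (tile centre about (193,183)) doesn't move between 18.8 and 21.1 s, where a free bolt would have turned 0.56 rad. The wrist moment has levelled off too. I'll measure the mark's angle over a longer hold.

Run:
```python
from bench import robot
from h import *
for i in range(8):
    acc=[]
    d=robot.get_image("wrist");hsv=cv2.cvtColor(d["img"],cv2.COLOR_BGR2HSV)
    m=cv2.inRange(hsv,(0,170,60),(8,255,255))|cv2.inRange(hsv,(172,170,60),(180,255,255))
    m[:280]=0;m[320:]=0;m[:,:290]=0;m[:,350:]=0
    M=cv2.moments(m,True)
    print(round(robot.current_t(),2),M["m00"],round(M["m10"]/M["m00"],2),round(M["m01"]/M["m00"],2),round(.5*np.arctan2(2*M["mu11"],M["mu20"]-M["mu02"]),4),round(robot.current_gripper_width()*93,2),robot.current_contact_force().round(1),robot.current_ft_torque().round(2))
    robot.sleep(1.0)
d=robot.get_image("scene");cv2.imwrite("pics/s4.png",d["img"])
d=robot.get_image("top");cv2.imwrite("pics/t4.png",d["img"])
```

```text
21.82 212.0 322.43 304.17 1.2088 25.75 [ 0.5 -4.5 -2.2] [-0.65 -0.16 -0.04]
22.87 210.0 322.49 304.28 1.2122 25.79 [ 0.9 -5.9 -2.8] [-0.71 -0.11 -0.01]
23.92 210.0 322.49 304.28 1.2122 25.82 [ 1.8 -4.7 -1.6] [-0.68 -0.11  0.03]
24.97 210.0 322.5 304.31 1.2077 25.73 [-0.1 -5.  -2.8] [-0.6  -0.1   0.06]
26.02 210.0 322.49 304.28 1.2122 26.09 [ 0.8 -4.9 -1.7] [-0.65 -0.11 -0.01]
27.07 210.0 322.5 304.31 1.2077 25.55 [ 0.8 -5.  -1.9] [-0.66 -0.12 -0.01]
28.12 211.0 322.45 304.22 1.2091 26.11 [ 1.3 -4.9 -1.5] [-0.7  -0.13  0.03]
29.17 210.0 322.46 304.28 1.2065 25.88 [ 0.2 -5.4 -2.7] [-0.67 -0.11 -0.02]
```

View pics/s4.png

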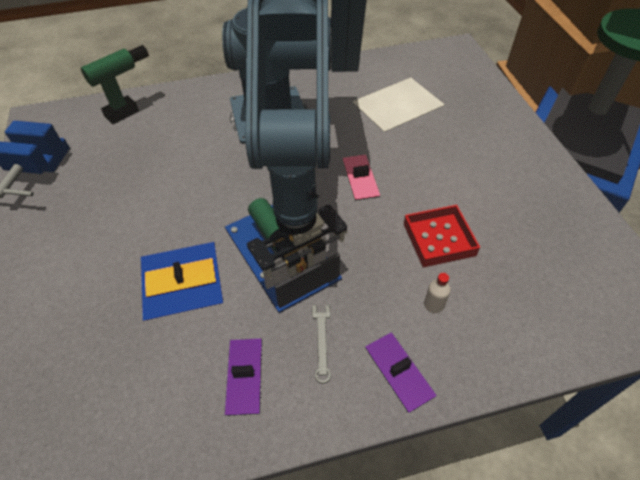

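The head has been still for over 8 s. In the scene view the cover lies on the mat at about (180,277), and the tray, oil bottle and wrench look where they were. I'm handing in.

```bash
python3 -c "
from bench import robot
robot.hand_in(); print(robot.current_t())"
```

```text
the job is handed in; nothing more can be done
the job is handed in; nothing more can be done
```

The job is done and handed in at about 29 s, with the gripper still holding the bolt head.

- **Cover:** I lifted the yellow cover off the gap, laid it flat on the mat and let go. The top camera put its centre about 1.3 mm from the mat's centre, lying square to it.
- **Bolt:** I gripped the brass head from above, with a jaw opening of about 25.8 mm. From 21.8 to 29.2 s the red mark's angle stayed within 0.006 rad, where a free bolt would have turned about 1.8 rad. Pictures from 18.8 s on already showed it still.
- **Forces:** Readings while holding were steady, about 5–6 N and 0.7 N m, well under the limits.
- **Other things:** The tray, oil bottle and wrench look unmoved by eye in the last scene picture; I did not measure their positions.
- **Grip force:** The interface fixes the grip at half the maximum, about 30 N, which is below the 40 N given as firm. The head still showed no slip.

One check failed and was repeated: my first close-up pictures of the grip were cropped wrongly and missed the head, so I retook them.

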